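Park the washed float in the top bay of the draining gutter

TASK

Using your fingertips only, push the longer of the two steel floats up its sloping draining gutter and over the crest, so that it settles in the bay against the end stop and cannot roll back. Roll it along the gutter floor, never pick it up; leave the shorter float where it lies at the low end and do not disturb the moulds and the brush.

Things in the scene. Friction and masses are not known exactly. Their poses are not given: they have to be found in the camera images.
- gutter: Fixed white plastic draining gutter, 306 x 188 mm, two lanes side by side, on short steel legs. Origin under its middle, at table height; z up, x level, pointing uphill along the lanes. All numbers given in this frame, mm: lane centres y = 46 and y = -46, each lane 84 wide inside; side and middle walls stand 14 above the floor. Floor: 30 high at x = -150, rising at 7 degrees.
- low_end (a point): Middle of the low end, at gutter x = -150 mm, on top of the lip that closes both lanes there: 5 mm thick, its top 42 mm above the table (12 mm above the floor). Nothing stands beyond it.
- crest (a point): Middle of the crest, the highest line of the floor, at gutter x = 90 mm, 59.5 mm above the table (the point is on the floor line, inside the middle wall). Past it the floor dips at 10 degrees to 49 mm high at the stop: this dip is the bay. A float short of the crest rolls back down by itself.
- stop (a point): Middle of the top edge of the stop plate's face, at gutter x = 150 mm, 100 mm above the table; a steel plate 6 mm thick across both lanes. A float resting in the bay against it has its axis at gutter x = 122 mm, 82 mm above the table.
- float_long: The longer float: a sealed stainless steel cylinder, 56 mm diameter, 76 mm long, about 0.3 kg, lying across its lane and free to roll. Origin at its centre; own y is its axis (x and z turn as it rolls). Starts in either lane, at rest against the low lip, axis at x = -125 mm and 61 mm high in the gutter's frame; its downhill side stands 3 mm out past the lip.
- float_short: The shorter float: the same steel cylinder, 56 mm diameter but only 44 mm long, 0.2 kg, at rest at the low end of the other lane. Origin at its centre; own y is its axis. To be left alone.
- mould_a: White plastic cheese mould, an open cup 86 mm across the rim and 95 mm high, loose on the table on one long side of the gutter. Origin at the centre of its underside. To be left alone.
- mould_b: Another such mould, 86 mm by 95 mm high, loose on the table beyond the gutter's high end. Origin at the centre of its underside. To be left alone.
- brush: Scrubbing brush lying loose on the table beside the gutter, on the same side as the first mould. Origin at its underside. To be left alone.
Things that resemble listed ones, but are neither listed nor needed, are in the scene too. Leave any turquoise look-alike of the float_long alone.

How it is judged:
At the end, for the whole second after the job is handed in: The longer float lies at rest across its lane in the bay against the end stop (axis within 8 mm of its resting place along the gutter, within 6 mm in height); the shorter float, the moulds and the brush are within 25 mm of where they started (x of float_long in the frame of gutter between 0.114 and 0.128 m and z of float_long in the frame of gutter between 0.076 and 0.088 m and (y of float_long in the frame of gutter between 0.036 and 0.056 m or y of float_long in the frame of gutter between -0.056 and -0.036 m) and angle between the y axis of float_long and the y axis of gutter, either way round below 0.2 rad and linear speed of float_long below 0.02 m/s and distance of each of float_short, mould_a, mould_b, brush from where it was at the start of the episode below 0.025 m); the robot touches nothing.
It fails at once if the longer float is lifted off the gutter floor (by more than 12 to 22 mm, depending on where along it) ((x of float_long in the frame of gutter below -0.06 m and z of float_long in the frame of gutter above 0.083 m) or (x of float_long in the frame of gutter below 0.02 m and z of float_long in the frame of gutter above 0.093 m) or z of float_long in the frame of gutter above 0.101 m).
It fails at once if the longer float is pushed off the gutter (z of float_long in the frame of gutter below 0.05 m).
It fails at once if the shorter float is moved more than 25 mm (distance of float_short from where it was at the start of the episode above 0.025 m).
It fails at once if a mould or the brush is moved more than 25 mm or a mould is tipped (distance of any of mould_a, mould_b, brush from where it was at the start of the episode above 0.025 m or angle between any of mould_a, mould_b's own z axis and vertical above 0.5 rad).
It also fails if it takes over 38 s, if anything falls off the work surface, if the arm or the gripper's body presses on something with over 40 N, if the wrist force passes 120 N, or if a joint passes its speed limit or range.

ROBOT

A 6-joint arm with a two-finger parallel gripper is mounted at the origin on the work surface. World frame = base frame: x ahead of the robot, y to its left, z up, the work surface at z = 0. Lengths are in m, angles in rad, forces in N, time in s.
With the tool pointing down it reaches from about 0.35 to 0.775 m from the base axis. Payload 7.3 kg.
Tool frame: the origin (TCP) lies on the centre line of the jaws, within the pads' length; the fingertips stand robot.nose_length ahead of it and the grasp point (between the pads) is the TCP (robot.nose_length is the distance from the TCP to the fingertips, in m); z points along the fingers, y is the direction in which the jaws open and shut (so a half turn about z gives the same grasp; the last joint's range is limited). The gripper opens to 92 mm and grips with 3 to 60 N. Pads are 19 mm wide; open, the fingers measure 130 mm over their backs; the gripper's body (75 mm by 190 mm) begins 47 mm behind the grasp point.
Start: joints at [0.99, 0.342, 1.524, -0, 1.275, -0.146], TCP at [0.221, 0.476, 0.246] pointing down, gripper open.
Joint ranges: [-2.53, 2.53], [-0.77, 2.02], [0.04, 2.7], [-1, 4.14], [0.28, 2.66], [-3.11, 3.11]. Speed limits (rad/s): [2.57, 2.57, 3.14, 3.14, 3.14, 3.14].

INTERFACE

Orientations are given as [roll, pitch, yaw] about the fixed x, y, z axes, in that order (R = Rz(yaw) Ry(pitch) Rx(roll)).
In Python, from cell import robot, read_camera gives the robot as it stands.
- The arm moves only by the shell command python3 -m crank 'ROWS' [FORCE]. ROWS is JSON, a list of rows, each a list of 7 numbers: the shift along the tool's x, y, z in cm, then the turn, a rotation vector about the tool's x, y, z in degrees, then the opening, from 0 (shut) to 1 (fully open). In form: [[tx, ty, tz, wx, wy, wz, jaw], ...]. A call has 1 to 5 rows; each row is the pose to reach, as a shift and turn from the pose commanded when the call began, along the tool's axes at that moment; what a row does not reach only later rows make up. A row lasts 1/8 s, in which the tool goes at most 62.5 mm and 10.7 degrees, less where a joint would pass 70% of its speed; a pose out of reach is approached as far as the arm can. A call with a gripper value outside its range is refused whole. The fingers move at their own pace and stop on an object; FORCE is the grip in N (left out, the last holds). Time passes only in rows, so rows that repeat a pose let the fingers close. It gives the time, the measured TCP pose, the force and the opening at its end, in the units of the state.
- robot.observe(): the state, without advancing time (a new reading comes with each control period).
- read_camera(name): name is "side" or "top" or "wrist"; returns a dict with "frame" (384x512x3 uint8, red, green, blue), "intrinsics" (3x3 intrinsics, pixels), "R" (3x3) and "t" (3): a world point X has camera coordinates R X + t. Camera axes: x right, y down, z forward; pixel columns grow to the right and rows downward; lengths in m; the calibration is good to about 2 mm. A picture is of the moment at which its call begins. There is no depth.
- robot.hand_in(): hands the job in, once; it reports no verdict.
The state is a dict: "time": time; "qpos": joint angles; "qvel": joint speeds; "joint_efforts": joint torques, N m; "tool_pos": TCP position; "tool_rot": TCP orientation; "contact_force": force on the tool from outside, world axes, zero at the start; "torque": the same for the moment, N m; "opening": finger opening in m.
Only numpy, scipy, OpenCV 4.12 (cv2) and the standard library are available. Lean on these libraries where they do the work, as an engineer would, in place of code of your own. Each camera call takes 0.05 s, during which the arm holds its last target.

## Working session

There is one attempt and no reset: what is moved stays moved. The work goes in short steps, Python scripts to look and compute and a shell command to move; the robot and the scene stay as the last step left them, time stands still between calls to the robot, and variables do not carry over. Pictures are saved under pics/ and viewed, and the job is handed in when it is done.

```bash
ls; mkdir -p pics; python3 - <<'E'
from cell import robot, read_camera
import cv2,numpy as np
s=robot.observe();print(s['time'],s['tool_pos'],s['tool_rot'],s['opening'],robot.nose_length)
for n in("side","top"):
    c=read_camera(n);cv2.imwrite(f"pics/{n}0.png",c["frame"][:,:,::-1]);print(n,c["intrinsics"].tolist(),c["R"].tolist(),c["t"].tolist())
E
```

```text
pics
0.0 [0.22090369 0.47584419 0.24502917] [-3.14004409e+00 -2.14185560e-04  2.70679175e+00] 0.09171812602278709 0.019
side [[365.5306882357503, 0.0, 256.5673351022452], [0.0, 365.5306882357503, 188.97379205759884], [0.0, 0.0, 1.0]] [[0.9975094012905781, -0.06773010027273835, 0.019688266910961028], [-0.014299603394987145, -0.4675279133054343, -0.8838626429615702], [0.06906891978059673, 0.8813797613953424, -0.46733200245974005]] [-0.5982599500210053, 0.15434167615689542, 0.8999637850096229]
top [[475.4316458941936, 0.0, 257.9692928465542], [0.0, 475.4316458941936, 185.19237286430143], [0.0, 0.0, 1.0]] [[0.004302515099613573, -0.9999498843841143, 0.009039750218565675], [-0.9907757412955881, -0.005487090173635358, -0.13540059933990067], [0.13544341558006986, -0.008373802100769698, -0.9907496962474334]] [0.09924085274135924, 0.6169298897463631, 1.2087979955371566]
```

View pics/side0.png

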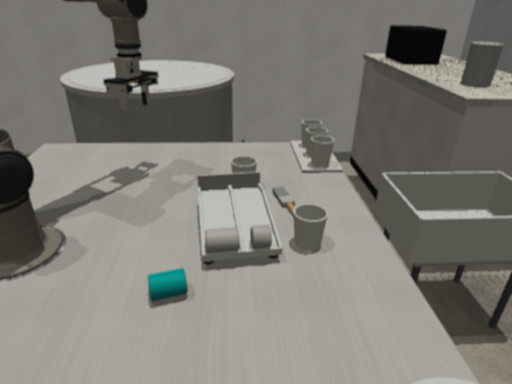

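View pics/top0.png

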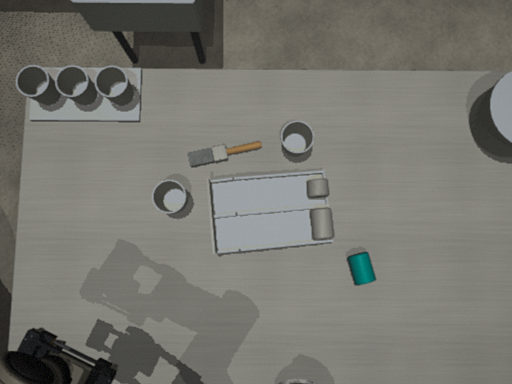

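```bash
python3 - <<'E'
import cv2
i=cv2.imread("pics/top0.png")
# crop later
cv2.imwrite("pics/top0c.png",cv2.resize(i[80:310,60:360],None,fx=2.6,fy=2.6,interpolation=cv2.INTER_CUBIC))
E
```

```text
(no output)
```

View pics/top0c.png

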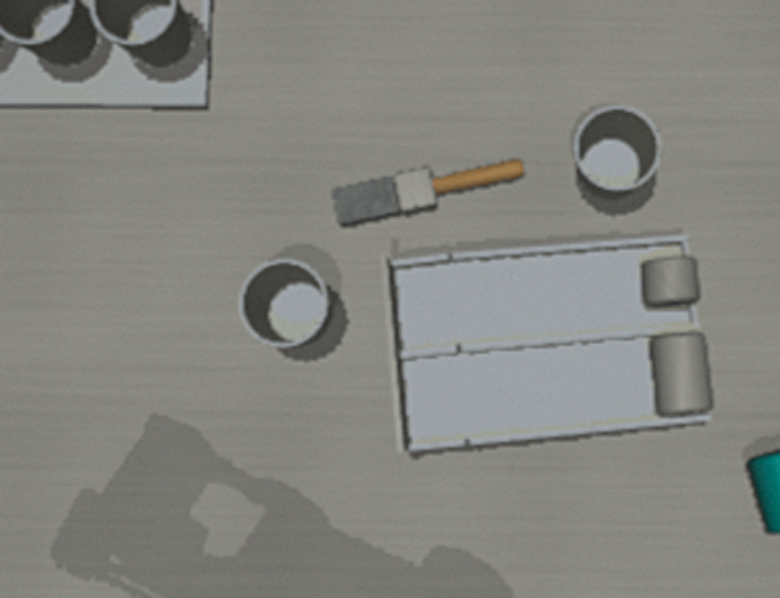

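```bash
python3 - <<'E'
import cv2
i=cv2.imread("pics/top0.png")
a=cv2.resize(i[160:265,200:270],None,fx=5.6,fy=5.6,interpolation=cv2.INTER_CUBIC)
b=cv2.resize(i[160:265,290:345],None,fx=5.6,fy=5.6,interpolation=cv2.INTER_CUBIC)
cv2.imwrite("pics/top0d.png",cv2.hconcat([a,b]))
E
```

```text
(no output)
```

View pics/top0d.png

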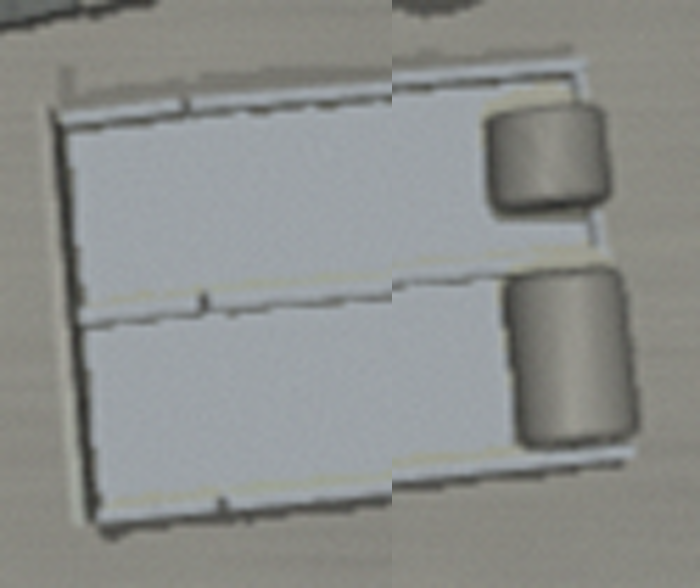

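```bash
cat > h.py <<'E'
import numpy as np
CAM={}
def setc(n,c): CAM[n]=(np.array(c["intrinsics"]),np.array(c["R"]),np.array(c["t"]))
def proj(n,X):
    K,R,t=CAM[n];p=K@(R@np.asarray(X)+t);return p[:2]/p[2]
def onz(n,uv,z):
    K,R,t=CAM[n];d=R.T@np.linalg.inv(K)@np.array([*uv,1]);o=-R.T@t
    return o+d*(z-o[2])/d[2]
E
python3 - <<'E'
from cell import read_camera,robot
import numpy as np,h
from scipy.optimize import least_squares
for n in("side","top"):h.setc(n,read_camera(n))
P=[((208.9,179.6),(156,-94,100)),((211,180),(150,-94,100)),((213.4,253.2),(156,94,100)),((324.1,171.1),(-155,-94,43)),((332.9,242.1),(-155,94,43)),((233,178.8),(90,-91,73)),((236.4,213.9),(90,0,73)),((239.6,250),(90,91,73))]
def w(q,g):
    g=np.array(g)/1000;c,s=np.cos(q[2]),np.sin(q[2]);return [q[0]+c*g[0]-s*g[1],q[1]+s*g[0]+c*g[1],g[2]]
f=lambda q:np.concatenate([h.proj("top",w(q,g))-u for u,g in P])
r=least_squares(f,[.5,0,1.57],loss='soft_l1');q=r.x;print(q,r.fun.reshape(-1,2).round(1))
print("long",h.proj("top",w(q,(-125,46,61))),h.proj("side",w(q,(-125,46,61))), h.proj("side",w(q,(-155,94,42))),h.proj("side",w(q,(150,-94,100))))
def f2(u,v): return (290+(u-392)/5.6,160+v/5.6)
c,s=np.cos(q[2]),np.sin(q[2])
def g(X):
    d=X[:2]-q[:2];return np.array([c*d[0]+s*d[1],-s*d[0]+c*d[1]])*1000
for u in[(505,270),(610,265),(640,435),(520,447),(572,356)]: print(g(h.onz("top",f2(*u),.061)))
for n,gg in[("start",(-200,46,0)),("end",(122,46,0))]:print(n,w(q,gg))
t=lambda u,v:(60+u/2.6,80+v/2.6)
print("mouldA",g(h.onz("top",t(617,148),.095)),"B",g(h.onz("top",t(285,303),.095)))
print("turq",g(h.onz("top",(361,268),.03)))
s=robot.observe();print(s['time'])
E
```

```text
[0.54628823 0.0671178  1.67151264] [[-2.3 -0.9]
 [-2.1 -1.5]
 [-0.6  0.9]
 [ 2.1 -0.2]
 [ 1.6  0.1]
 [ 0.3  0.2]
 [ 0.1  0.4]
 [ 0.2  0.3]]
long [321.91453268 224.46905472] [221.80664034 241.3001129 ] [201.92643692 257.7264541 ] [260.43446697 172.77290332]
[-99.67038746   1.61244703]
[-148.04797075    3.93619273]
[-152.63424284   82.48085501]
[-97.49890292  82.62220214]
[-125.84605448   43.77442569]
start [np.float64(0.5206305693231462), np.float64(-0.13649380278273784), np.float64(0.0)]
end [np.float64(0.4882547175196129), np.float64(0.18387442944386048), np.float64(0.0)]
mouldA [ -82.87197417 -180.37855221] B [252.10404238 -58.58046147]
turq [-217.86159442  166.64438799]
0.2
```

```bash
python3 - <<'E'
from cell import read_camera,robot
import numpy as np,h
from scipy.optimize import least_squares
h.setc("top",read_camera("top"))
P=[((208.9,179.6),(156,-94,100)),((211,180),(150,-94,100)),((213.4,253.2),(156,94,100)),((324.1,171.1),(-150,-94,43)),((332.9,242.1),(-150,94,43)),((233,178.8),(90,-91,73)),((236.4,213.9),(90,0,73)),((239.6,250),(90,91,73))]
def w(q,g):
    g=np.array(g)/1000;c,s=np.cos(q[2]),np.sin(q[2]);return [q[0]+c*g[0]-s*g[1],q[1]+s*g[0]+c*g[1],g[2]]
f=lambda q:np.concatenate([h.proj("top",w(q,g))-u for u,g in P])
r=least_squares(f,[.5,0,1.57],loss='soft_l1');q=r.x;print(q,r.fun.reshape(-1,2).round(1))
np.save("q.npy",q)
c,s=np.cos(q[2]),np.sin(q[2])
def g(X):
    d=X[:2]-q[:2];return np.array([c*d[0]+s*d[1],-s*d[0]+c*d[1]])*1000
f2=lambda u,v:(290+(u-392)/5.6,160+v/5.6)
print(g(h.onz("top",f2(572,356),.061)))
t=lambda u,v:(60+u/2.6,80+v/2.6)
print("mouldA",g(h.onz("top",t(617,148),.095)),"B",g(h.onz("top",t(285,303),.095)))
print("turq",g(h.onz("top",(361,268),.03)))
for x in(-230,-181,-100,0,122):print(x,np.round(w(q,(x,46,0)),4))
E
```

```text
[0.54644736 0.06624897 1.67217594] [[-2.  -0.9]
 [-1.7 -1.5]
 [-0.2  0.9]
 [ 0.5 -0.1]
 [ 0.1  0.2]
 [ 0.7  0.2]
 [ 0.5  0.3]
 [ 0.6  0.2]]
[-124.93651802   43.92826859]
mouldA [ -82.11112752 -180.25316464] B [252.94560385 -58.67728982]
turq [-216.87053825  166.85923764]
-230 [ 0.524  -0.1672  0.    ]
-181 [ 0.519  -0.1185  0.    ]
-100 [ 0.5108 -0.0379  0.    ]
0 [0.5007 0.0616 0.    ]
122 [0.4883 0.183  0.    ]
```

```bash
cat > d.py <<'E'
import numpy as np,sys
from scipy.spatial.transform import Rotation as Ro
from cell import robot
q=np.load("q.npy")
def show(tgt=None):
    s=robot.observe();R=Ro.from_euler("xyz",s["tool_rot"]).as_matrix();p=np.array(s["tool_pos"])
    c,sn=np.cos(q[2]),np.sin(q[2]);d=p[:2]-q[:2]
    print("t",s["time"],"gutter",np.round([1000*(c*d[0]+sn*d[1]),1000*(-sn*d[0]+c*d[1]),1000*p[2]],1),"F",np.round(s["contact_force"],1),"open",round(s["opening"],4))
    if tgt:
        g=np.array(tgt)/1000;w=np.array([q[0]+c*g[0]-sn*g[1],q[1]+sn*g[0]+c*g[1],g[2]])
        print("cm",(R.T@(w-p)*100).round(2),"rot",np.degrees((Ro.from_matrix(R.T)*Ro.from_euler("xyz",[np.pi,0,q[2]])).as_rotvec()).round(2))
show([float(a) for a in sys.argv[1:]] or None)
E
python3 d.py -205 46 200
```

```text
t 0.25 gutter [440.6 282.3 245.4] F [-0.6  0.2  1. ] open 0.0918
cm [-53.29 -43.43   4.56] rot [-4.000e-02  1.000e-02  5.928e+01]
```

```bash
python3 -m crank '[[-4.6,-3.7,0,0,0,10,0.27],[-9.2,-7.4,0,0,0,20,0.27],[-13.8,-11.1,0,0,0,30,0.27],[-18.4,-14.8,0,0,0,40,0.27],[-23,-18.5,0,0,0,50,0.27]]'; python3 d.py -205 46 200
```

```text
time: 0.88
tool_pos: [0.3523, 0.2098, 0.2459]
tool_rot: [3.141, -0.0, 1.829]
contact_force: [1.1, 0.2, -0.1]
opening: 0.0464
t 0.875 gutter [162.5 178.6 245.9] F [ 1.1  0.2 -0.1] open 0.0464
cm [-38.37   7.36   4.59] rot [ 0.05 -0.01  8.97]
```

```bash
python3 -m crank '[[-23,-18.5,0,0,0,50,0.27]]' >/dev/null; sleep 0; python3 d.py -205 46 200
```

```text
t 1.0 gutter [107.7 207.9 245.7] F [ 0.1 -0.7  1.7] open 0.037
cm [-30.72  17.21   4.61] rot [ 0.09  0.02 -1.89]
```

```bash
python3 -m crank '[[-6,3.3,0,0,0,-1.9,0.27],[-12,6.6,0,0,0,-1.9,0.27],[-18,10,0.5,0,0,-1.9,0.27],[-24,13.5,2,0,0,-1.9,0.27],[-29,16.5,3.5,0,0,-1.9,0.27]]'>/dev/null; python3 d.py -205 46 150
```

```text
t 1.625 gutter [-165.6   63.1  216.3] F [1.1 0.4 0.3] open 0.0248
cm [-3.95  1.67  6.63] rot [0.07 0.02 0.4 ]
```

```bash
python3 -m crank '[[-2.8,1.2,2,0,0,0,0.27],[-2.8,1.2,2,0,0,0,0.27],[-2.8,1.2,2,0,0,0,0.27]]'>/dev/null; python3 d.py -205 46 69
python3 - <<'E'
from cell import read_camera
import cv2
for n in("side","top"):
    cv2.imwrite(f"pics/{n}1.png",read_camera(n)["frame"][:,:,::-1])
E
```

```text
t 2.0 gutter [-190.7   52.   196.5] F [-0.4  0.2  0.1] open 0.0248
cm [-1.45  0.59 12.75] rot [-0.02 -0.04  0.44]
```

View pics/side1.png

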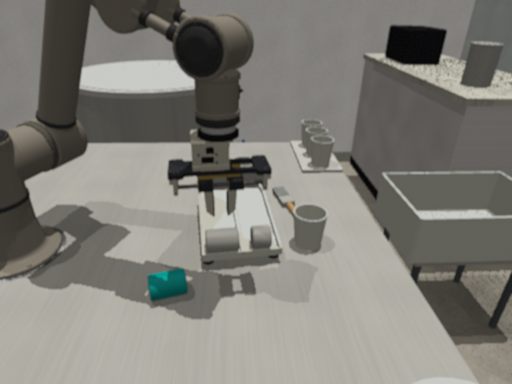

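View pics/top1.png

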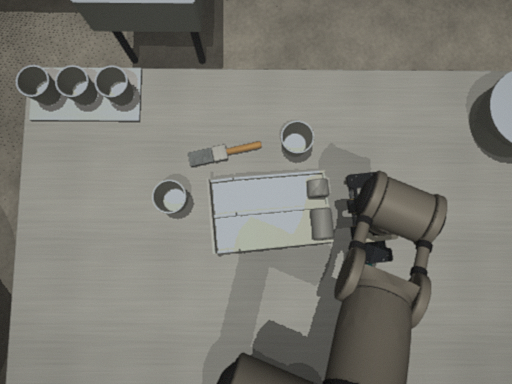

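The fingers hang past the low end (side view ~(218,200)), and nothing has been disturbed. Next I descend behind the lip.

```bash
python3 -m crank '[[-1.5,0.6,0,0,0,0.4,0.27],[-1.5,0.6,4,0,0,0.4,0.27],[-1.5,0.6,8,0,0,0.4,0.27],[-1.5,0.6,12.7,0,0,0.4,0.27],[-1.5,0.6,12.7,0,0,0.4,0.27]]'>/dev/null; python3 d.py -205 46 69
python3 -m crank '[[0,0,0,0,0,0,0.27]]'>/dev/null; python3 d.py -170 45 69
python3 - <<'E'
from cell import read_camera
import cv2
i=read_camera("side")["frame"][:,:,::-1]
cv2.imwrite("pics/side2.png",cv2.resize(i[150:300,130:330],None,fx=4,fy=4,interpolation=cv2.INTER_CUBIC))
E
```

```text
t 2.725 gutter [-205.5   47.1   67. ] F [0.5 0.1 0.4] open 0.0248
cm [ 0.05  0.11 -0.2 ] rot [-0.31 -0.18  0.04]
t 2.85 gutter [-206.9   44.4   71. ] F [ 0.7 -0.2 -0. ] open 0.0249
cm [ 3.69 -0.06  0.19] rot [0.13 0.07 0.04]
```

View pics/side2.png

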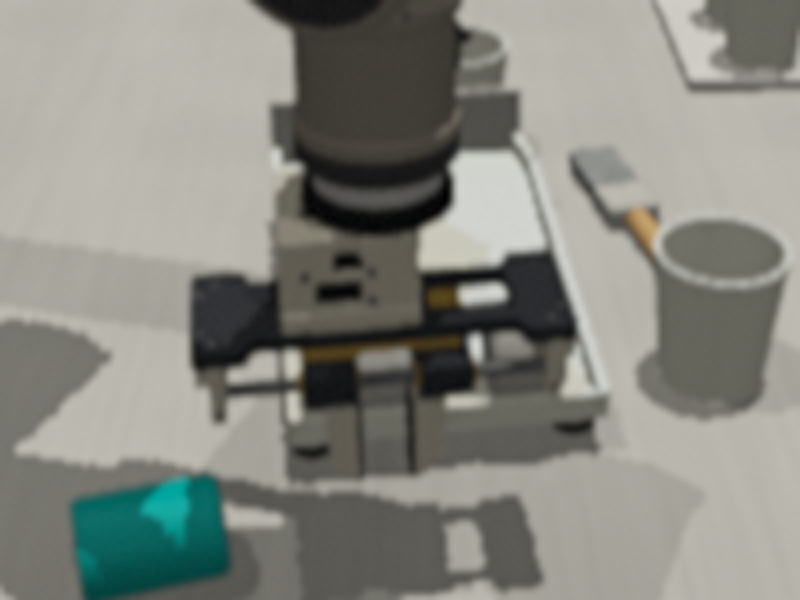

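```bash
python3 - <<'E'
from cell import read_camera
import h,numpy as np
h.setc("side",read_camera("side"));q=np.load("q.npy");c,s=np.cos(q[2]),np.sin(q[2])
for y in(136,-48,78,14):
  for z in((70,90,116,150) if abs(y-46)>50 else (50,)):
    for x in(-206,):
        g=np.array([x,y,z])/1000;u=h.proj("side",[q[0]+c*g[0]-s*g[1],q[1]+s*g[0]+c*g[1],g[2]]);print(x,y,z,((u-[130,150])*4).round())
E
```

```text
-206 136 70 [208. 458.]
-206 136 90 [205. 427.]
-206 136 116 [201. 387.]
-206 136 150 [196. 331.]
-206 -48 70 [554. 426.]
-206 -48 90 [555. 396.]
-206 -48 116 [557. 356.]
-206 -48 150 [559. 302.]
-206 78 50 [321. 477.]
-206 14 50 [440. 466.]
```

```bash
python3 - <<'E'
from cell import read_camera
import cv2
i=read_camera("side")["frame"][:,:,::-1]
cv2.imwrite("pics/side3.png",cv2.resize(i[205:275,170:285],None,fx=6.9,fy=6.9,interpolation=cv2.INTER_CUBIC))
w=read_camera("wrist");cv2.imwrite("pics/wrist3.png",w["frame"][:,:,::-1])
E
```

```text
(no output)
```

View pics/side3.png

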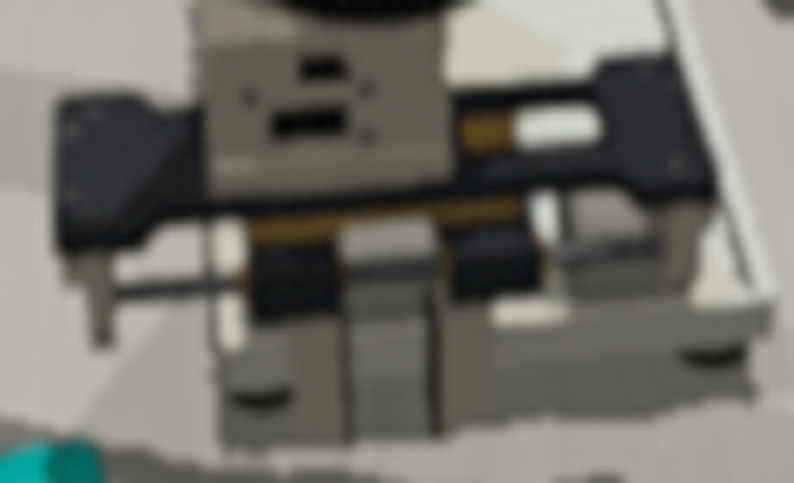

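View pics/wrist3.png

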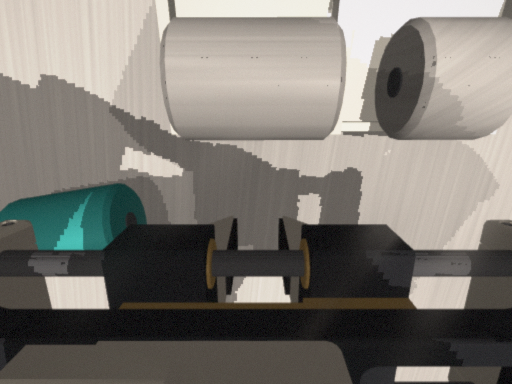

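```bash
python3 -m crank '[[0,-0.1,-0.3,-6,0,0,0.27],[1.5,-0.1,-0.3,-6,0,0,0.27],[3,-0.1,-0.3,-6,0,0,0.27],[3,-0.1,-0.3,-6,0,0,0.27]]'>/dev/null; python3 d.py -163 45.5 73
python3 - <<'E'
from cell import read_camera
import cv2
i=read_camera("side")["frame"][:,:,::-1]
cv2.imwrite("pics/side4.png",cv2.resize(i[170:290,150:310],None,fx=5,fy=5,interpolation=cv2.INTER_CUBIC))
w=read_camera("wrist");cv2.imwrite("pics/wrist4.png",w["frame"][:,:,::-1])
E
```

```text
t 3.55 gutter [-174.7   46.2   72.6] F [ 0.9 -0.7  0.1] open 0.0248
cm [ 1.17  0.08 -0.03] rot [ 5.98 -0.01  0.17]
```

View pics/side4.png

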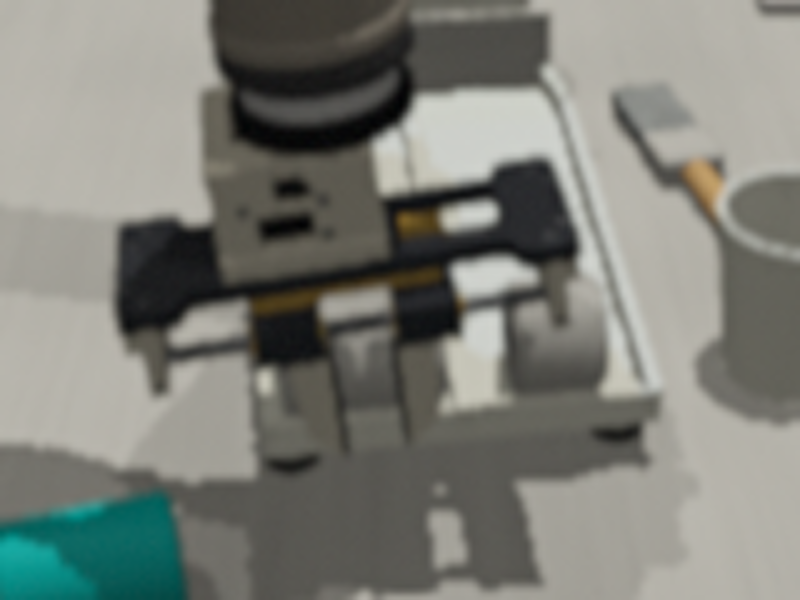

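View pics/wrist4.png

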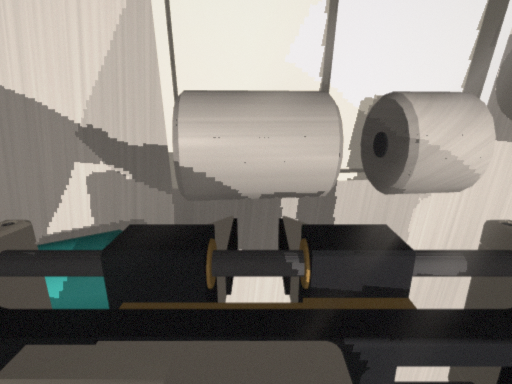

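```bash
python3 - <<'E'
from cell import read_camera
import h,numpy as np
h.setc("side",read_camera("side"));q=np.load("q.npy");c,s=np.cos(q[2]),np.sin(q[2])
for x in(-200,-175,-150):
  for z in (90,105,120):
        g=np.array([x,-48,z])/1000;u=h.proj("side",[q[0]+c*g[0]-s*g[1],q[1]+s*g[0]+c*g[1],g[2]]);print(x,z,((u-[150,170])*5).round())
E
```

```text
-200 90 [591. 387.]
-200 105 [592. 358.]
-200 120 [593. 329.]
-175 90 [580. 353.]
-175 105 [581. 325.]
-175 120 [582. 296.]
-150 90 [569. 320.]
-150 105 [570. 293.]
-150 120 [571. 265.]
```

```bash
python3 -m crank '[[0,0.1,0,-4,0,0.2,0.27],[1,0.1,-0.05,-4,0,0.2,0.27],[2,0.1,-0.2,-4,0,0.2,0.27],[3,0.1,-0.3,-4,0,0.2,0.27],[3,0.1,-0.3,-4,0,0.2,0.27]]'>/dev/null; python3 d.py -120 45.5 79
python3 - <<'E'
from cell import read_camera
import cv2
i=read_camera("side")["frame"][:,:,::-1]
cv2.imwrite("pics/side5.png",cv2.resize(i[170:290,150:310],None,fx=5,fy=5,interpolation=cv2.INTER_CUBIC))
w=read_camera("wrist");cv2.imwrite("pics/wrist5.png",w["frame"][:,:,::-1])
E
```

```text
t 4.325 gutter [-145.    45.9   75.5] F [ 0.  -0.7  0.5] open 0.0248
cm [ 2.5   0.1  -0.34] rot [ 9.96 -0.05 -0.08]
```

View pics/side5.png

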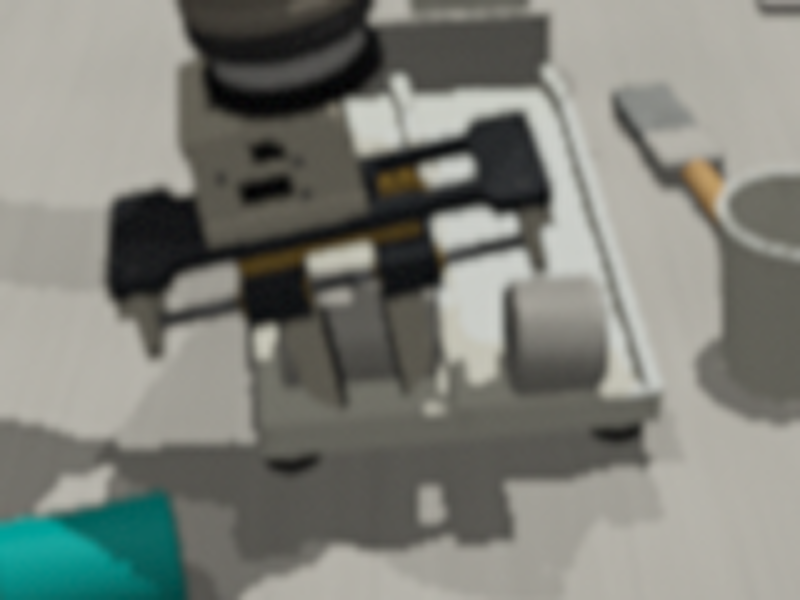

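View pics/wrist5.png

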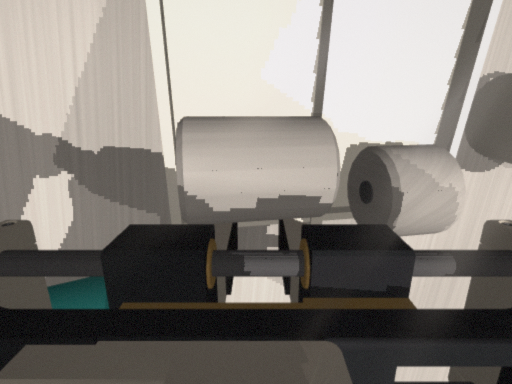

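```bash
python3 -m crank '[[1.2,0.03,-0.15,0,0,0,0.27],[2.4,0.06,-0.3,0,0,0,0.27],[3.6,0.08,-0.43,0,0,0,0.27],[4.8,0.1,-0.58,0,0,0,0.27],[6,0.13,-0.72,0,0,0,0.27]]'>/dev/null; python3 d.py -40 45.5 88
python3 - <<'E'
from cell import read_camera
import cv2
i=read_camera("side")["frame"][:,:,::-1]
cv2.imwrite("pics/side6.png",cv2.resize(i[150:270,150:310],None,fx=5,fy=5,interpolation=cv2.INTER_CUBIC))
E
```

```text
t 5.05 gutter [-85.3  45.8  82.9] F [ 0.7 -2.8  1.1] open 0.025
cm [ 4.53  0.1  -0.5 ] rot [10.   -0.02 -0.15]
```

View pics/side6.png

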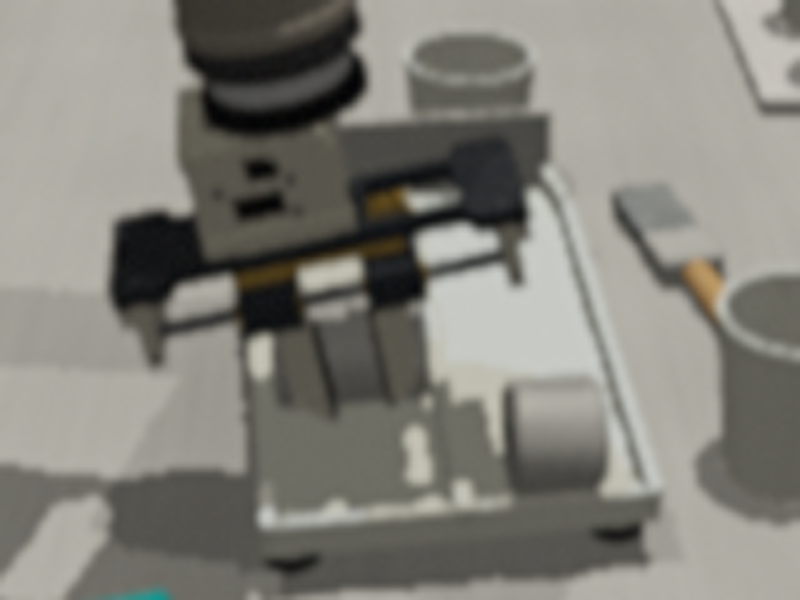

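```bash
python3 -m crank '[[1.2,0.03,-0.15,0,0,0,0.27],[2.4,0.06,-0.3,0,0,0,0.27],[3.6,0.08,-0.43,0,0,0,0.27],[4.8,0.1,-0.58,0,0,0,0.27],[6,0.13,-0.72,0,0,0,0.27]]'>/dev/null; python3 d.py 35 45.5 97
python3 - <<'E'
from cell import read_camera
import cv2
w=read_camera("wrist");cv2.imwrite("pics/wrist7.png",w["frame"][:,:,::-1])
E
```

```text
t 5.725 gutter [-25.4  45.6  90.2] F [ 1. -2.  2.] open 0.0247
cm [ 6.04  0.11 -0.67] rot [10.   -0.02 -0.16]
```

View pics/wrist7.png

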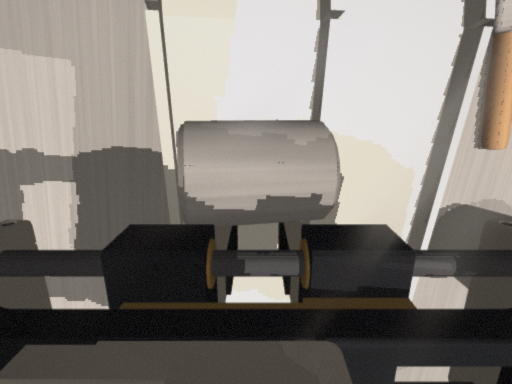

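```bash
python3 -m crank '[[1.2,0.03,-0.15,0,0,0,0.27],[2.4,0.06,-0.3,0,0,0,0.27],[3.6,0.08,-0.43,0,0,0,0.27],[4.8,0.1,-0.56,0,0,0,0.27],[6,0.12,-0.66,0,0,0,0.27]]'>/dev/null; python3 d.py 60 45.5 100
python3 -m crank '[[0.8,0.02,-0.1,0,0,0,0.27],[1.6,0.04,-0.15,0,0,0,0.27],[2.4,0.05,-0.2,0,0,0,0.27],[2.8,0.05,-0.2,0,0,0,0.27],[2.8,0.05,-0.2,0,0,0,0.27]]'>/dev/null; python3 d.py 75 45.5 100
python3 - <<'E'
from cell import read_camera
import cv2
for n in("wrist","side","top"):cv2.imwrite(f"pics/{n}8.png",read_camera(n)["frame"][:,:,::-1])
E
```

```text
t 6.4 gutter [34.6 45.4 96.9] F [-0.3 -3.   2.6] open 0.0247
cm [ 2.54  0.03 -0.3 ] rot [10.   -0.02 -0.16]
t 7.025 gutter [62.1 45.3 98.7] F [-0.2 -0.9 -0.7] open 0.0247
cm [ 1.29  0.   -0.13] rot [ 9.97 -0.03 -0.14]
```

View pics/wrist8.png

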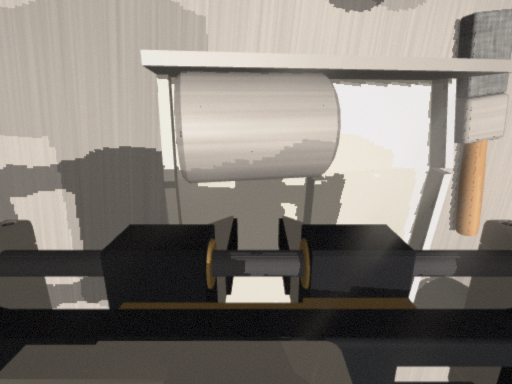

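View pics/side8.png

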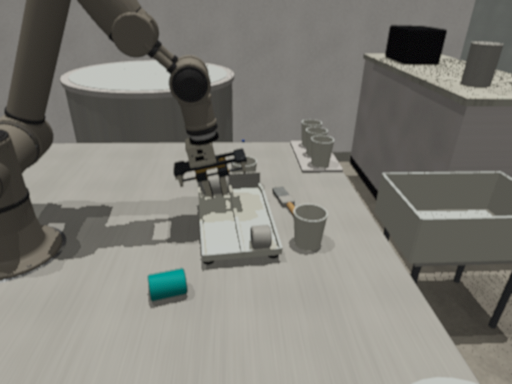

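```bash
python3 -m crank '[[-2,0.1,-1,0,0,0,0.27],[-3,1,-5,0,0,0,0.27],[-5,1.9,-11,3,0,0,0.27],[-8,2.6,-15,8,0,0,0.27],[-13,2.6,-15,8,0,0,0.27]]'>/dev/null
python3 -m crank '[[-5,-4,0,0,0,0,0.27],[-9,-8,0,0,0,0,0.27],[-9,-12,0,0,0,0,0.27],[-9,-12,0,0,0,0,0.27]]'>/dev/null;python3 d.py
python3 - <<'E'
from cell import read_camera
import cv2
for n in("side","top"):cv2.imwrite(f"pics/{n}9.png",read_camera(n)["frame"][:,:,::-1])
i=cv2.imread("pics/top9.png");cv2.imwrite("pics/top9c.png",cv2.resize(i[110:270,140:345],None,fx=3.7,fy=3.7,interpolation=cv2.INTER_CUBIC))
E
```

```text
t 8.3 gutter [-158.3  168.2  246.8] F [1.  0.2 0.7] open 0.0245
```

View pics/top9c.png

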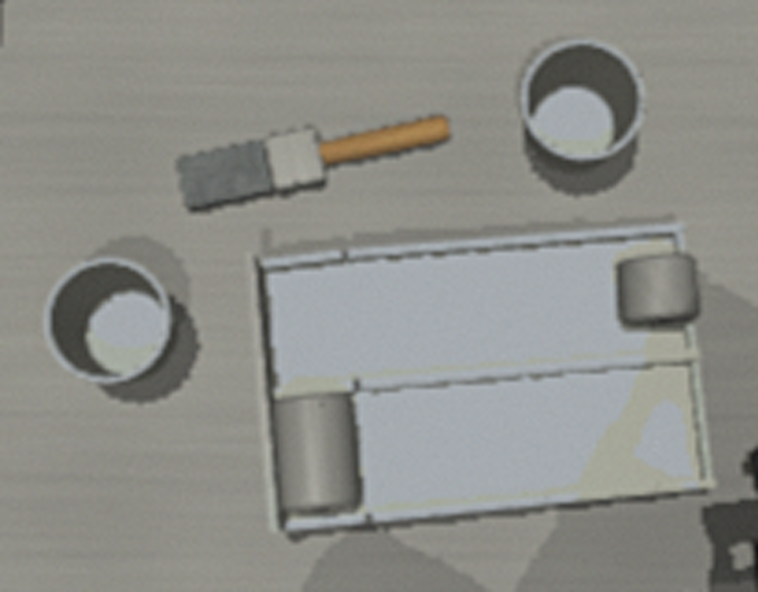

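View pics/side9.png

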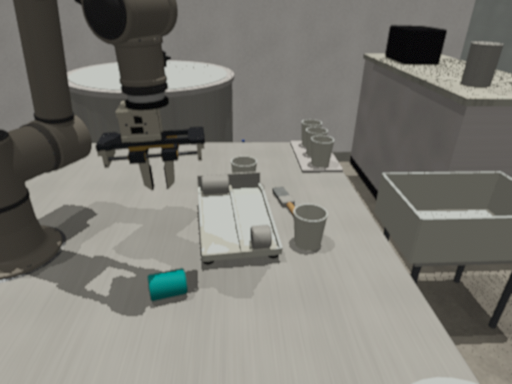

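```bash
python3 -m crank '[[0,0,0,0,0,0,0.27],[0,0,0,0,0,0,0.27],[0,0,0,0,0,0,0.27],[0,0,0,0,0,0,0.27]]'>/dev/null
python3 - <<'E'
from cell import read_camera,robot
import h,numpy as np,cv2
c=read_camera("top");h.setc("top",c);q=np.load("q.npy");co,s=np.cos(q[2]),np.sin(q[2])
b=cv2.imread("pics/top9.png")[:,:,::-1];a=cv2.imread("pics/top0.png")[:,:,::-1]
d=np.abs(b.astype(int)-c["frame"]).max(2);print("diff bay",d[200:260,205:245].max())
d=np.abs(a.astype(int)-c["frame"]).max(2);print("diff start: short",d[175:205,303:332].max(),"mouldA",d[115:165,275:320].max(),"brush",d[138:172,185:265].max(),"mouldB",d[175:220,150:190].max())
for u in[(276,398),(352,392),(360,505),(282,515),(316,452)]:
    X=h.onz("top",(140+u[0]/3.7,110+u[1]/3.7),.082)-[q[0],q[1],0];print((1000*np.array([co*X[0]+s*X[1],-s*X[0]+co*X[1]])).round(1))
print(robot.observe()["contact_force"])
E
```

```text
diff bay 10
diff start: short 21 mouldA 14 brush 30 mouldB 14
[146.4   3.6]
[94.5  4.6]
[96.1 81.1]
[149.   82.7]
[122.5  42.7]
[ 0.15726851  0.05562953 -0.20728368]
```

```bash
python3 -c "
from cell import robot
print(robot.hand_in())"
```

```text
the job is handed in; nothing more can be done
None
```

I pushed the longer float up its lane and over the crest with two slightly spread fingertips, and it rolled into the bay against the stop. I then backed the arm well clear and handed in at about 9 s. No verdict was reported.

- **Float position:** in the top view it is at gutter x ≈ 122.5 mm and y ≈ 43 mm, lying straight across its lane. It looked still, with no visible change between two pictures about 0.5 s apart. I didn't measure its height separately; I assumed the 82 mm resting height when working out x and y.
- **Other objects:** the shorter float, both moulds and the brush show no visible shift from the first top picture. That was a pixel comparison; the differences were small (up to 30 of 255 grey levels, at the brush) and I took them as shading and noise.
- **Forces:** contact force readings stayed around 3–4 N at most while pushing and were near zero at the end.
- **Disagreement:** the ends of the gripper looked lower in the pictures than the stated 47 mm clearance. I rolled the tool 10 degrees to pass well above the shorter float.
- **Slip:** one early move in free air repeated a shift by mistake and overshot. It touched nothing.

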